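# Call the counter and point out an order

### The job

Place an order at the cafe table by pointing: press the red call button down and let it go, then hold the fingertips about 3 cm above the middle of the croissant for two seconds, then do the same above the lidded white paper cup, and finish there, still pointing at the cup. The food, plates, cups, glass, sugar jar and spoon must not be touched, moved or lifted, and do not bring the fingertips low over any of the other foods or drinks.

Things in the scene. Friction and masses are not known exactly. Their poses are not given: they have to be found in the camera images.
- call (a joint): travel of the red call button, m: 0 up, 0.006 fully down; it springs back and needs about 5 N to go fully down; pressed counts from 0.004
- call_top (a point): centre of the top face of the red call button (36 mm diameter, faces up, pressed straight down); it sits on a low round white puck 90 mm across, fixed to the table
- croissant_top (a point): top of the middle of the croissant (golden-brown crescent, about 115 mm long, 60 mm wide, 52 mm high), loose on a white plate; z up, 52 mm above the croissant's underside
- paper_cup_top (a point): centre of the lid's top of the takeaway cup: white tapering paper cup with a flat black lid, 86 mm across at the lid, 110 mm high, loose on the table; z up
- croissant: the croissant to point at; origin at the centre of its underside, on the plate
- paper_cup: the paper cup to point at; origin at the centre of its underside
- chocolate_pastry: another pastry, not wanted: golden rounded oblong roll with dark chocolate ends, 56 x 94 mm, 42 mm high, on a plate; origin at the centre of its underside
- muffin: dark chocolate muffin in a pale paper case, not wanted: 74 mm diameter, 60 mm high, on a plate; origin at the centre of its underside
- mug: grey-green ceramic mug, not wanted: 76 mm diameter with a side handle, 85 mm high; origin at the centre of its underside
- tumbler: clear drinking glass, not wanted: 72 mm diameter, 100 mm high; origin at the centre of its underside
- plate_croissant: white plate under the croissant, 145 mm diameter, 12 mm high; origin at the centre of its underside
- plate_choc: white plate under the chocolate pastry, same size
- plate_muffin: white plate under the muffin, same size
- sugar_jar: glass jar with a steel cap, 68 mm diameter, 110 mm high, to the left; origin at the centre of its underside
- teaspoon: steel spoon 140 mm long lying on the table to the right; origin at its underside
There are look-alikes about, which are no part of the job. Leave any blue look-alike of the part that bears call alone. What is shaped like the paper_cup but purple is not meant.

How it is judged:
On the way, in this order (a step that is already met when the one before it is completed fails the run):
1. the call button is pressed down (value of joint call above 0.004 m), for 0.05 s.
2. the call button is let go and comes up again (value of joint call below 0.002 m), for 0.1 s.
3. the fingertips hover just above the middle of the croissant for 1.5 s (horizontal distance between the grasp point and croissant_top below 0.03 m and z of the grasp point in the frame of croissant_top between 0.015 and 0.09 m), for 1.5 s.
4. the fingertips hover just above the middle of the paper cup for 1.5 s (horizontal distance between the grasp point and paper_cup_top below 0.03 m and z of the grasp point in the frame of paper_cup_top between 0.015 and 0.09 m), for 1.5 s.
At the end, for the whole second after the job is handed in: The robot still points at the paper cup: the grasp point is within 30 mm sideways of the middle of the lid and 15 to 90 mm above it, touching nothing; the button is up (under 2 mm); all food, plates, cups, jar and spoon are within 12 mm of where they started, the cup upright (all of step 4 and value of joint call below 0.002 m and distance of each of croissant, chocolate_pastry, muffin, paper_cup, mug, tumbler, plate_croissant, plate_choc, plate_muffin, sugar_jar, teaspoon from where it was at the start of the episode below 0.012 m and angle between paper_cup's own z axis and vertical below 0.1 rad and linear speed of each of paper_cup, croissant below 0.02 m/s).
It fails at once if the robot touches the food, crockery, jar or spoon (contact force between any of the fingers, the arm and croissant above 0.5 N or contact force between any of the fingers, the arm and chocolate_pastry above 0.5 N or contact force between any of the fingers, the arm and muffin above 0.5 N or contact force between any of the fingers, the arm and paper_cup above 0.5 N or contact force between any of the fingers, the arm and mug above 0.5 N or contact force between any of the fingers, the arm and tumbler above 0.5 N or contact force between any of the fingers, the arm and plate_croissant above 0.5 N or contact force between any of the fingers, the arm and plate_choc above 0.5 N or contact force between any of the fingers, the arm and plate_muffin above 0.5 N or contact force between any of the fingers, the arm and sugar_jar above 0.5 N or contact force between any of the fingers, the arm and teaspoon above 0.5 N).
It fails at once if food, crockery, jar or spoon is moved or lifted by more than 12 mm (distance of any of croissant, chocolate_pastry, muffin, paper_cup, mug, tumbler, plate_croissant, plate_choc, plate_muffin, sugar_jar, teaspoon from where it was at the start of the episode above 0.012 m).
It fails at once if the fingertips come low over the middle of a food or drink that was not asked for (grasp point within 35 mm sideways and less than 70 mm above it) ((horizontal distance between the grasp point and chocolate_pastry below 0.035 m and z of the grasp point in the frame of chocolate_pastry below 0.112 m) or (horizontal distance between the grasp point and muffin below 0.035 m and z of the grasp point in the frame of muffin below 0.13 m) or (horizontal distance between the grasp point and mug below 0.035 m and z of the grasp point in the frame of mug below 0.155 m) or (horizontal distance between the grasp point and tumbler below 0.035 m and z of the grasp point in the frame of tumbler below 0.17 m)).
It also fails if it takes over 64 s, if anything falls off the work surface, if the arm or the gripper's body presses on something with over 40 N, if the wrist force passes 120 N, or if a joint passes its speed limit or range.

### The arm

A 6-joint arm with a two-finger parallel gripper is mounted at the origin on the work surface. World frame = base frame: x ahead of the robot, y to its left, z up, the work surface at z = 0. Lengths are in m, angles in rad, forces in N, time in s.
With the tool pointing down it reaches from about 0.35 to 0.975 m from the base axis. Payload 4.9 kg.
Tool frame: the origin (TCP) lies at the very end of the fingers, on their centre line; the grasp point (between the pads) lies ctrl.grip_point_offset behind it (ctrl.grip_point_offset is the distance from the TCP to the grasp point, in m); z points along the fingers, y is the direction in which the jaws open and shut (so a half turn about z gives the same grasp; the last joint's range is limited). The gripper opens to 85 mm and grips with 20 to 120 N. Pads are 22 mm wide; open, the fingers measure 114 mm over their backs; the gripper's body (76 mm by 85 mm) begins 54 mm behind the grasp point. The pads swing forward as they close: fully open they stand 13 mm farther back than shut.
Start: joints at [1.022, 0.053, 1.613, -0, 1.476, -0.119], TCP at [0.26, 0.568, 0.231] pointing down, gripper open.
Joint ranges: [-3.01, 3.01], [-1.01, 2.22], [0.06, 2.58], [-1.02, 4.17], [0.09, 2.62], [-3.14, 3.14]. Speed limits (rad/s): [2.57, 2.57, 3.14, 3.14, 3.14, 3.14].

### API

Orientations are given as a rotation vector (axis times angle).
In Python, from station import ctrl gives the robot as it stands. The module is installed in compiled form; this text tells all that it offers.
- The arm moves only by the shell command python3 -m creep 'ROWS' [FORCE]. ROWS is JSON, a list of rows, each a list of 5 numbers: the closure in counts, from 0 (fully open) to 255 (shut), then the shift along the tool's x, y, z in mm, then the turn about the tool's z in rad. A call has 1 to 12 rows; each row is the pose to reach, as a shift and turn from the pose commanded when the call began, along the tool's axes at that moment; what a row does not reach only later rows make up. A row lasts 1/12 s, in which the tool goes at most 41.7 mm and 7.16 degrees, less where a joint would pass 70% of its speed; a pose out of reach is approached as far as the arm can. A call with a gripper value outside its range is refused whole. The fingers move at their own pace and stop on an object; FORCE is the grip in N (left out, the last holds). Time passes only in rows, so rows that repeat a pose let the fingers close. It gives the time, the measured TCP pose, the force and the opening at its end, in the units of the state.
- ctrl.get_obs(): the state, without advancing time (a new reading comes with each control period).
- ctrl.get_image(name): name is "scene" or "top"; returns the picture (480x640x3 uint8, red, green, blue); there is no depth.
- ctrl.calibration(name): a dict with "fx", "fy", "cx", "cy" (pixels), "R" (3x3) and "t" (3): a world point X has camera coordinates R X + t. Camera axes: x right, y down, z forward; pixel columns grow to the right and rows downward; lengths in m; the calibration is good to about 2 mm. A picture is of the moment at which its call begins. calibration takes no time and is no camera call.
- ctrl.finish_job(): hands the job in, once; it reports no verdict.
Trained networks look in the newest picture that a camera, given by its name, has taken for a name from the list of things; names that differ only in an ending like _2 or _b are one class to them, and where a whole thing is asked for, a point or a joint stands for the part that bears it (a point fixed in the world has none). Each returns a list of dicts, best first, with "conf" (0 to 1); they miss things now and then, are a little off and sometimes report something else, mostly with a low value. They report only what shows in the picture. A call takes as long as a camera call. They do not tell look-alikes from the thing itself.
- ctrl.boxes_of(camera, label): "rect" ([left, top, width, height] in pixels, round what is visible of it).
- ctrl.outline_of(camera, label): "mask" (480x640 bool, what is visible of it) and "rect" ([left, top, width, height] in pixels, round what is visible of it).
The state is a dict: "t": time; "q": joint angles; "dq": joint speeds; "effort": joint torques, N m; "tool_pos": TCP position; "tool_rot": TCP orientation; "contact_force": force on the tool from outside, world axes, zero at the start; "wrist_torque": the same for the moment, N m; "opening": finger opening in m.
Only numpy, scipy, OpenCV 4.12 (cv2) and the standard library are available. Lean on these libraries where they do the work, as an engineer would, in place of code of your own. Each camera call takes 0.05 s, during which the arm holds its last target. There are 200 camera calls.

## Working session

There is one attempt and no reset: what is moved stays moved. The work goes in short steps, Python scripts to look and compute and a shell command to move; the robot and the scene stay as the last step left them, time stands still between calls to the robot, and variables do not carry over. Pictures are saved under pics/ and viewed, about 8 in all and at most 12, crops included, and the job is handed in when it is done.

```bash
mkdir -p pics
cat > h.py <<'E'
from station import ctrl
import cv2, numpy as np
def ray(cam,u,v,z):
    c=ctrl.calibration(cam);R=np.array(c["R"]);t=np.array(c["t"])
    d=R.T@np.array([(u-c["cx"])/c["fx"],(v-c["cy"])/c["fy"],1]);o=-R.T@t
    return o+d*(z-o[2])/d[2]
def proj(cam,X):
    c=ctrl.calibration(cam);p=np.array(c["R"])@np.array(X)+np.array(c["t"])
    return c["fx"]*p[0]/p[2]+c["cx"],c["fy"]*p[1]/p[2]+c["cy"]
E
python3 - <<'E'
from h import *
for n in("scene","top"):
    cv2.imwrite(f"pics/{n}0.png",ctrl.get_image(n)[:,:,::-1])
    c=ctrl.calibration(n);print(n,-np.array(c["R"]).T@np.array(c["t"]),np.round(c["R"],2).tolist(),c["fx"])
for l in("call","croissant","paper_cup","chocolate_pastry","muffin","mug","tumbler","sugar_jar","teaspoon"):
    for n in("top","scene"):
        print(l,n,[(round(b["conf"],2),np.round(b["rect"]).tolist()) for b in ctrl.boxes_of(n,l)][:4])
o=ctrl.get_obs();print(o["t"],o["tool_pos"],o["tool_rot"],ctrl.grip_point_offset,o["opening"])
print(cv2.Rodrigues(np.array(o["tool_rot"]))[0].round(3))
E
```

```text
scene [1.07569719 0.61545801 1.0094501 ] [[-0.7, 0.71, -0.02], [0.54, 0.51, -0.68], [-0.47, -0.48, -0.74]] 489.9755523410571
top [0.21029917 0.01865747 1.29580267] [[0.0, -1.0, -0.0], [-0.98, -0.0, -0.22], [0.22, 0.0, -0.98]] 434.69300339053626
call top [(0.75, [303.0, 176.0, 45.0, 45.0]), (0.71, [228.0, 186.0, 51.0, 47.0]), (0.7, [288.0, 257.0, 8.0, 11.0]), (0.66, [318.0, 290.0, 16.0, 10.0])]
call scene [(0.49, [343.0, 246.0, 14.0, 12.0])]
croissant top [(0.59, [391.0, 185.0, 34.0, 21.0])]
croissant scene [(0.68, [183.0, 216.0, 37.0, 33.0]), (0.39, [251.0, 270.0, 33.0, 29.0])]
paper_cup top [(0.89, [171.0, 253.0, 39.0, 33.0]), (0.79, [222.0, 250.0, 31.0, 26.0]), (0.34, [385.0, 175.0, 48.0, 48.0])]
paper_cup scene [(0.86, [386.0, 256.0, 39.0, 48.0]), (0.82, [435.0, 283.0, 39.0, 51.0])]
chocolate_pastry top [(0.75, [241.0, 192.0, 22.0, 29.0]), (0.37, [227.0, 185.0, 53.0, 46.0])]
chocolate_pastry scene [(0.91, [321.0, 311.0, 40.0, 34.0])]
muffin top [(0.76, [310.0, 185.0, 24.0, 18.0]), (0.53, [386.0, 172.0, 48.0, 53.0])]
muffin scene [(0.62, [252.0, 270.0, 30.0, 26.0])]
mug top [(0.57, [398.0, 244.0, 42.0, 29.0])]
mug scene [(0.74, [184.0, 216.0, 33.0, 32.0]), (0.64, [237.0, 168.0, 32.0, 40.0])]
tumbler top [(0.7, [354.0, 239.0, 23.0, 33.0])]
tumbler scene [(0.94, [276.0, 192.0, 27.0, 43.0]), (0.72, [318.0, 309.0, 42.0, 39.0])]
sugar_jar top [(0.74, [144.0, 220.0, 33.0, 31.0])]
sugar_jar scene [(0.67, [445.0, 340.0, 44.0, 57.0])]
teaspoon top [(0.64, [476.0, 246.0, 34.0, 41.0])]
teaspoon scene [(0.57, [200.0, 147.0, 26.0, 27.0]), (0.48, [387.0, 256.0, 37.0, 45.0])]
1.0 [0.2603982  0.56817611 0.23135388] [6.69856464e-01 3.06933468e+00 7.57374786e-05] 0.0187 0.08541099407986887
[[-0.909  0.417  0.   ]
 [ 0.417  0.909  0.   ]
 [-0.     0.    -1.   ]]
```

View pics/top0.png

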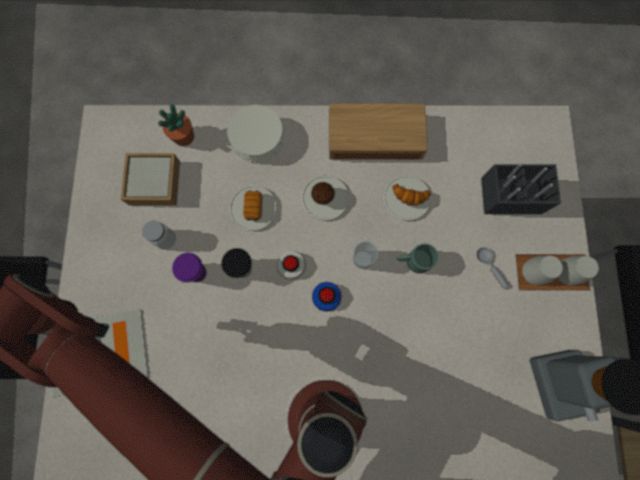

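View pics/scene0.png

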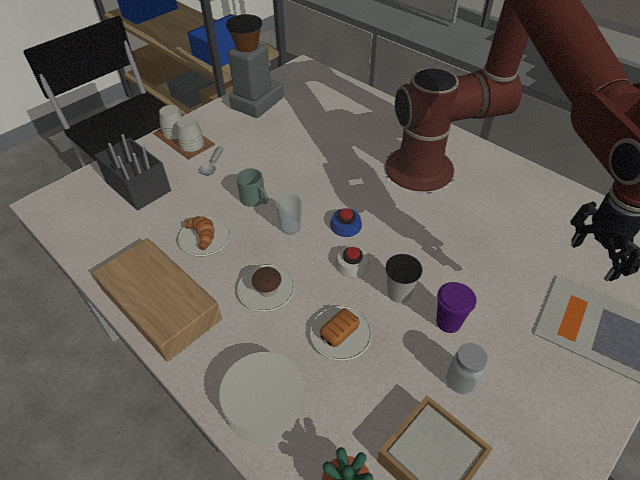

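Top view candidates:
- **Call button:** white puck at (291,264), against the blue look-alike at (327,296).
- **Cup:** white with black lid at (236,263), against the purple one at (188,267).
- **Croissant:** (411,195), against the chocolate pastry at (253,206) and the muffin at (322,193).

I choose the white puck, the black-lidded white cup and the crescent. Next I check them in a close crop and measure.

```bash
cat >> h.py <<'E'
def tri(us,ut):
    P=[];
    for n in("scene","top"):
        c=ctrl.calibration(n);K=np.array([[c["fx"],0,c["cx"]],[0,c["fy"],c["cy"]],[0,0,1]])
        P.append(K@np.c_[c["R"],c["t"]])
    X=cv2.triangulatePoints(P[0],P[1],np.float64(us).reshape(2,1),np.float64(ut).reshape(2,1)).ravel()
    return X[:3]/X[3]
def cen(im,r,f):
    x,y,w,h=r;s=im[y:y+h,x:x+w].astype(int);m=f(s[:,:,0],s[:,:,1],s[:,:,2]).astype(np.uint8)
    n,l,st,c=cv2.connectedComponentsWithStats(m);k=1+st[1:,4].argmax()
    return np.array([st[k,0]+(st[k,2]-1)/2+x,st[k,1]+(st[k,3]-1)/2+y]),c[k]+[x,y],st[k]
E
python3 - <<'E'
from h import *
s=ctrl.get_image("scene");t=ctrl.get_image("top")
red=lambda r,g,b:(r>90)&(r>2*g)&(r>2*b)
blk=lambda r,g,b:(r<60)&(g<60)&(b<60)
a=cen(s,(335,240,32,40),red);b=cen(t,(276,250,30,30),red);print(a,b,"tri button",tri(a[1],b[1]),[ray("top",*b[1],z) for z in(.03,.04,.05)])
a=cen(s,(375,248,55,40),blk);b=cen(t,(212,240,40,40),blk);print(a,b,"tri lid",tri(a[0],b[0]),"z.11:",ray("top",*b[0],.11),ray("scene",*a[0],.11))
gold=lambda r,g,b:(r>1.5*b)&(r>70)
a=cen(s,(180,208,45,48),gold);b=cen(t,(386,175,48,45),gold);print(a,b,"tri croi",tri(a[1],b[1]),"z.04",ray("top",*b[1],.04),ray("scene",*a[1],.04))
for l,z,uv in(("choc",.04,(253,206)),("muf",.06,(322,193)),("tumbler",.1,(366,249)),("mug",.085,(424,256)),("jar",.11,(153,231)),("purple",.11,(188,267)),("platec",.012,(409,199))):print(l,ray("top",*uv,z).round(3))
A=cv2.resize(s[200:300,170:440],(800,296),interpolation=cv2.INTER_CUBIC);B=cv2.resize(t[170:300,170:440],None,fx=800/270,fy=300/130,interpolation=cv2.INTER_CUBIC)
cv2.imwrite("pics/crop1.png",np.vstack([A,B])[:,:,::-1])
E
```

```text
(array([353. , 252.5]), array([352.93076923, 252.45384615]), array([ 12,   7,  13,  12, 130], dtype=int32)) (array([289.5, 262.5]), array([289.94285714, 262.5047619 ]), array([  8,   7,  12,  12, 105], dtype=int32)) tri button [0.43706136 0.10426085 0.04733685] [array([0.44032109, 0.10529638, 0.03      ]), array([0.43850389, 0.10461192, 0.04      ]), array([0.43668668, 0.10392746, 0.05      ])]
(array([403.5, 268.5]), array([403.37544274, 268.50885478]), array([ 11,   6,  36,  30, 847], dtype=int32)) (array([236.5, 263. ]), array([236.39218524, 263.14327062]), array([ 10,   9,  30,  29, 691], dtype=int32)) tri lid [0.42601577 0.250383   0.09788463] z.11: [0.42388474 0.2479625  0.11      ] [0.43460683 0.25529259 0.11      ]
(array([199. , 232.5]), array([201.61121157, 229.75406872]), array([  5,   8,  29,  34, 553], dtype=int32)) (array([411.5, 194. ]), array([410.27252252, 194.95045045]), array([  7,   9,  38,  21, 444], dtype=int32)) tri croi [ 0.65045732 -0.2585308   0.032279  ] z.04 [ 0.64805717 -0.25713827  0.04      ] [ 0.65368396 -0.25130516  0.04      ]
choc [0.612 0.219 0.04 ]
muf [0.647 0.011 0.06 ]
tumbler [ 0.467 -0.113  0.1  ]
mug [ 0.45  -0.278  0.085]
jar [0.515 0.488 0.11 ]
purple [0.412 0.382 0.11 ]
platec [ 0.645 -0.259  0.012]
```

View pics/crop1.png

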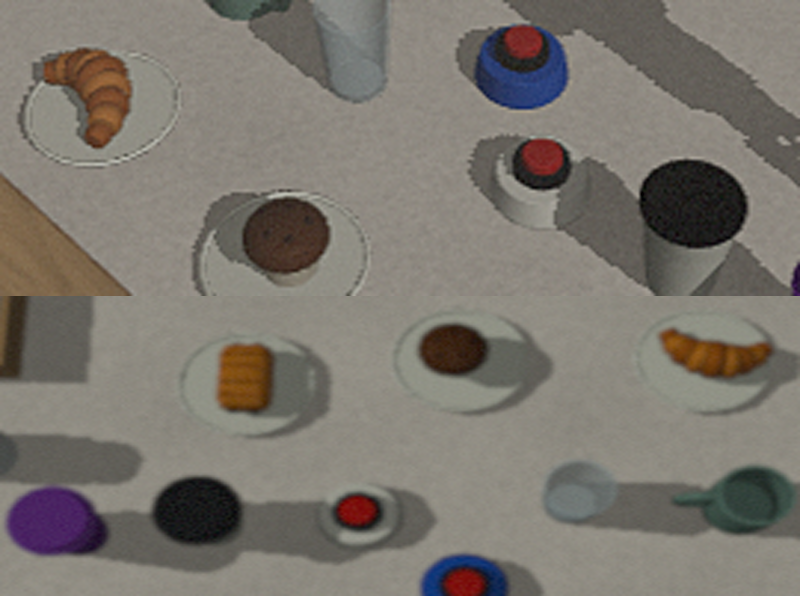

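The crop confirms my choices: red button on the white puck, black-lidded white cup, and crescent on a plate. Now I move above the button with the fingers shut.

```bash
python3 -m creep '[[255,-354,-348,0,0],[255,-354,-348,0,0],[255,-354,-348,0,0],[255,-354,-348,0,0],[255,-354,-348,0,0],[255,-354,-348,0,0],[255,-354,-348,0,0],[255,-354,-348,0,0],[255,-354,-348,0,0],[255,-354,-348,0,0],[255,-354,-348,0,0],[255,-354,-348,0,0]]'
python3 -m creep '[[255,0,0,40,0],[255,0,0,80,0],[255,0,0,120,0],[255,0,0,150,0],[255,0,0,150,0],[255,0,0,150,0]]'
```

```text
t: 2.1
tool_pos: [0.4376, 0.102, 0.2317]
tool_rot: [0.67, 3.068, 0.0]
contact_force: [1.9, 1.0, -0.4]
opening: -0.0
t: 2.6
tool_pos: [0.4359, 0.1042, 0.0802]
tool_rot: [-0.669, -3.066, 0.002]
contact_force: [0.6, -1.0, -0.1]
opening: -0.0002
```

Run:
```python
from h import *
s=ctrl.get_image("scene");print(ctrl.get_obs()["tool_pos"],proj("scene",ctrl.get_obs()["tool_pos"]))
cv2.imwrite("pics/press1.png",cv2.resize(s[190:310,290:450],(800,600),interpolation=cv2.INTER_CUBIC)[:,:,::-1])
```

```text
[0.437872   0.10437442 0.08250708] (np.float64(353.2406889411301), np.float64(243.59687978754317))
```

View pics/press1.png

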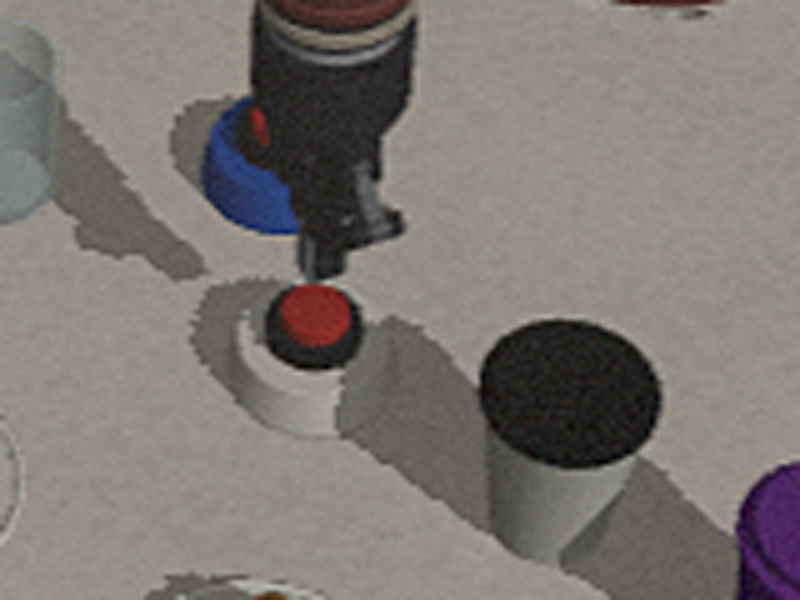

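The tip at scene pixel (354,245) is directly over the red button at (353,253). The cup is well clear to the right. Now I press gently.

```bash
python3 -m creep '[[255,0,0,20,0],[255,0,0,30,0],[255,0,0,34,0],[255,0,0,36,0],[255,0,0,38,0],[255,0,0,38,0]]'
```

```text
t: 3.15
tool_pos: [0.4386, 0.1045, 0.0459]
tool_rot: [0.669, 3.068, 0.001]
contact_force: [-4.0, -0.4, 9.7]
opening: 0.0001
```

```bash
python3 -m creep '[[255,0,0,0,0],[255,0,0,0,0]]'; python3 -m creep '[[255,0,0,2,0],[255,0,0,2,0],[255,0,0,2,0]]'; python3 -m creep '[[255,0,0,2,0],[255,0,0,2,0],[255,0,0,2,0]]'
```

```text
t: 3.32
tool_pos: [0.4386, 0.1045, 0.0459]
tool_rot: [0.669, 3.067, 0.001]
contact_force: [-4.0, -0.2, 10.1]
opening: 0.0001
t: 3.57
tool_pos: [0.4388, 0.1045, 0.0457]
tool_rot: [0.669, 3.069, 0.0]
contact_force: [-10.3, -1.0, 21.9]
opening: -0.0001
t: 3.82
tool_pos: [0.4389, 0.1046, 0.0455]
tool_rot: [-0.669, -3.069, 0.001]
contact_force: [-16.7, -1.9, 34.8]
opening: -0.0005
```

Run:
```python
from h import *
s=ctrl.get_image("scene")
cv2.imwrite("pics/press2.png",cv2.resize(s[190:310,290:450],(800,600),interpolation=cv2.INTER_CUBIC)[:,:,::-1])
```

```text
(no output)
```

View pics/press2.png

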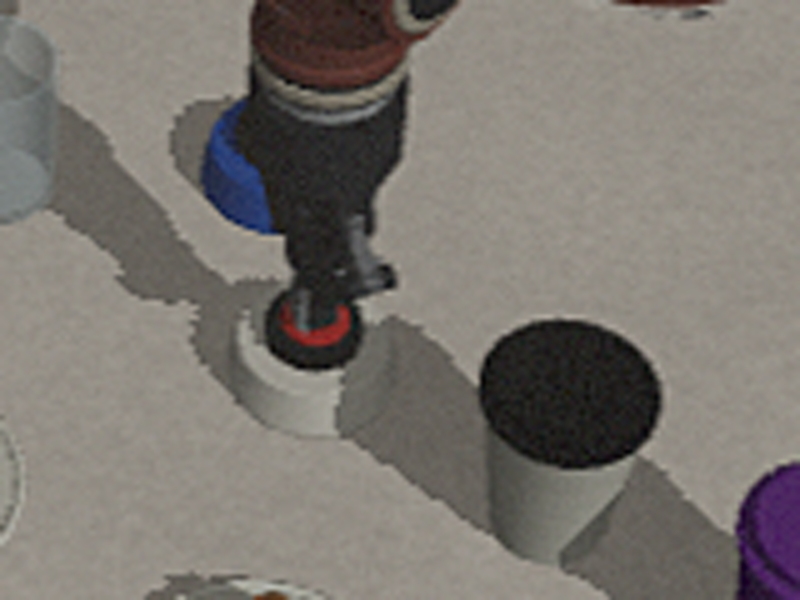

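```bash
python3 -m creep '[[255,0,0,-4,0],[255,0,0,-4,0]]'; python3 -m creep '[[255,0,0,-2,0],[255,0,0,-2,0]]';python3 -m creep '[[255,0,0,-2,0],[255,0,0,-2,0]]';python3 -m creep '[[255,0,0,-2,0],[255,0,0,-2,0]]'
```

```text
t: 4.03
tool_pos: [0.439, 0.1046, 0.0464]
tool_rot: [0.669, 3.066, 0.002]
contact_force: [-0.5, 0.4, 4.1]
opening: 0.0003
t: 4.2
tool_pos: [0.4389, 0.1045, 0.0473]
tool_rot: [0.669, 3.066, 0.002]
contact_force: [1.7, 1.4, 3.9]
opening: 0.0
t: 4.37
tool_pos: [0.4385, 0.1044, 0.0485]
tool_rot: [0.669, 3.067, 0.002]
contact_force: [2.0, 0.6, 3.6]
opening: -0.0002
t: 4.53
tool_pos: [0.4376, 0.1043, 0.0496]
tool_rot: [0.67, 3.069, 0.0]
contact_force: [2.3, 0.5, 3.2]
opening: -0.0004
```

The tip sat on the red cap. The force climbed steeply once it bottomed out at z = 0.046, and on the way up it dropped slowly like a spring, so the button was fully down. I release it and go to the croissant.

```bash
python3 -m creep '[[255,0,0,-20,0],[255,0,0,-60,0],[255,0,0,-100,0],[255,0,0,-140,0],[255,0,0,-180,0],[255,0,0,-180,0]]'
python3 -m creep '[[255,-344,-242,0,0],[255,-344,-242,0,0],[255,-344,-242,0,0],[255,-344,-242,0,0],[255,-344,-242,0,0],[255,-344,-242,0,0],[255,-344,-242,0,0],[255,-344,-242,0,0],[255,-344,-242,0,0],[255,-344,-242,0,0],[255,-344,-242,0,0],[255,-344,-242,0,0]]'
python3 - <<'E'
from h import *
o=ctrl.get_obs();print(o["q"],o["tool_pos"])
s=ctrl.get_image("scene")
red=lambda r,g,b:(r>90)&(r>2*g)&(r>2*b)
print(cen(s,(335,240,32,40),red))
E
```

```text
t: 5.03
tool_pos: [0.4403, 0.1045, 0.2377]
tool_rot: [0.667, 3.058, 0.005]
contact_force: [1.7, -0.5, 2.2]
opening: 0.0001
t: 6.03
tool_pos: [0.6483, -0.2608, 0.2256]
tool_rot: [-0.673, -3.063, -0.002]
contact_force: [-0.6, 0.3, 0.2]
opening: -0.0001
[-4.88817587e-01  2.29911323e-01  1.42753366e+00 -2.12289822e-04
  1.49015789e+00 -1.62706760e+00] [ 0.64826655 -0.2608184   0.22556314]
(array([353. , 252.5]), array([352.93076923, 252.45384615]), array([ 12,   7,  13,  12, 130], dtype=int32))
```

The button shows exactly where it was before the press, so it is up again. I go down over the croissant and hold.

```bash
python3 -m creep '[[255,0,0,30,0],[255,0,0,60,0],[255,0,0,90,0],[255,0,0,110,0],[255,0,0,120,0],[255,0,0,130,0],[255,0,0,130,0],[255,0,0,130,0]]'
python3 - <<'E'
from h import *
s=ctrl.get_image("scene");t=ctrl.get_image("top")
A=cv2.resize(s[170:270,150:270],(400,333),interpolation=cv2.INTER_CUBIC);B=cv2.resize(t[150:250,350:470],(400,333),interpolation=cv2.INTER_CUBIC)
cv2.imwrite("pics/croi.png",np.hstack([A,B])[:,:,::-1])
E
```

```text
t: 6.75
tool_pos: [0.6493, -0.2586, 0.1002]
tool_rot: [0.669, 3.069, -0.0]
contact_force: [0.3, -0.5, 0.0]
opening: -0.0002
```

View pics/croi.png

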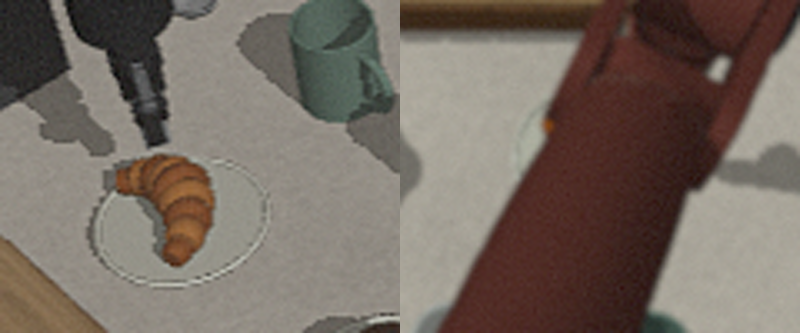

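The shut fingertips hang at scene pixel (197,213), a little above the middle of the crescent and clear of it. I hold for over 2 s.

```bash
R='x'; python3 -m creep '[[255,0,0,0,0],[255,0,0,0,0],[255,0,0,0,0],[255,0,0,0,0],[255,0,0,0,0],[255,0,0,0,0],[255,0,0,0,0],[255,0,0,0,0],[255,0,0,0,0],[255,0,0,0,0],[255,0,0,0,0],[255,0,0,0,0]]'
python3 -m creep '[[255,0,0,0,0],[255,0,0,0,0],[255,0,0,0,0],[255,0,0,0,0],[255,0,0,0,0],[255,0,0,0,0],[255,0,0,0,0],[255,0,0,0,0],[255,0,0,0,0],[255,0,0,0,0],[255,0,0,0,0],[255,0,0,0,0]]'
python3 -m creep '[[255,0,0,0,0],[255,0,0,0,0],[255,0,0,-20,0],[255,0,0,-60,0],[255,0,0,-100,0],[255,0,0,-130,0],[255,0,0,-130,0],[255,0,0,-130,0]]'
```

```text
t: 7.85
tool_pos: [0.6491, -0.259, 0.0993]
tool_rot: [-0.67, -3.069, 0.0]
contact_force: [-0.8, -0.8, 0.5]
opening: -0.0001
t: 8.85
tool_pos: [0.6491, -0.259, 0.0993]
tool_rot: [-0.67, -3.069, 0.0]
contact_force: [-0.7, -0.1, 0.3]
opening: -0.0001
t: 9.52
tool_pos: [0.6506, -0.2598, 0.2334]
tool_rot: [0.668, 3.063, -0.003]
contact_force: [-0.3, -0.6, 0.4]
opening: 0.0003
```

```bash
python3 -m creep '[[255,40,36,0,0],[255,80,71,0,0],[255,110,98,0,0],[255,140,125,0,0],[255,170,152,0,0],[255,200,179,0,0],[255,225,201,0,0],[255,225,201,0,0]]'
python3 -m creep '[[255,30,27,0,0],[255,60,54,0,0],[255,90,80,0,0],[255,120,107,0,0],[255,150,134,0,0],[255,180,161,0,0],[255,189,169,0,0],[255,189,169,0,0],[255,189,169,0,0]]'
python3 -m creep '[[255,0,0,20,0],[255,0,0,40,0],[255,0,0,60,0],[255,0,0,70,0],[255,0,0,75,0],[255,0,0,75,0]]'
python3 - <<'E'
from h import *
o=ctrl.get_obs();print(o["tool_pos"],proj("scene",o["tool_pos"]),proj("scene",[.427,.25,.11]))
s=ctrl.get_image("scene");cv2.imwrite("pics/cup.png",cv2.resize(s[190:340,300:500],(800,600),interpolation=cv2.INTER_CUBIC)[:,:,::-1])
E
```

```text
t: 10.18
tool_pos: [0.5251, 0.0218, 0.2269]
tool_rot: [-0.662, -3.066, -0.002]
contact_force: [0.5, 0.6, -0.4]
opening: -0.0002
t: 10.93
tool_pos: [0.4265, 0.2495, 0.2279]
tool_rot: [-0.668, -3.068, 0.003]
contact_force: [0.8, 0.0, -0.6]
opening: 0.0003
t: 11.43
tool_pos: [0.4267, 0.2486, 0.1528]
tool_rot: [-0.672, -3.067, 0.003]
contact_force: [-0.6, -0.1, -0.1]
opening: 0.0001
[0.42669583 0.24855939 0.15283694] (np.float64(405.42181946097594), np.float64(253.20246775366718)) (np.float64(403.67576751223226), np.float64(265.4234159460269))
```

View pics/cup.png

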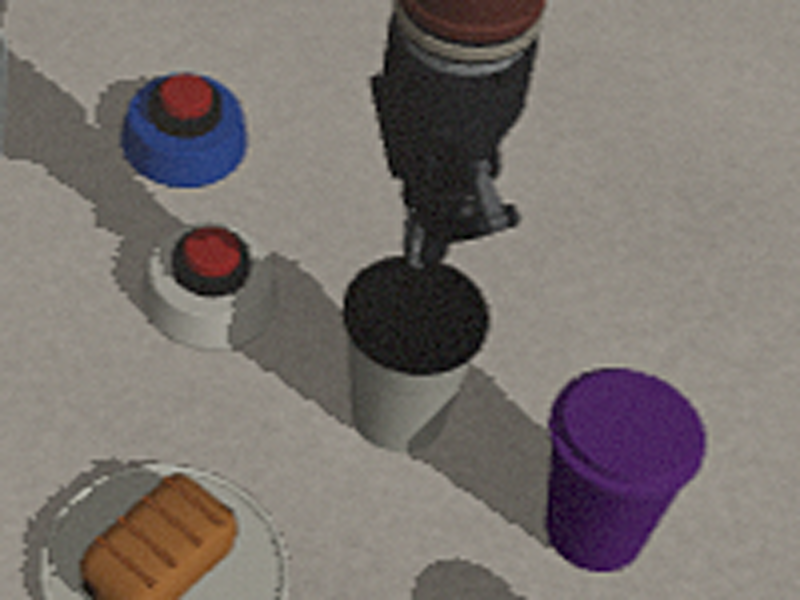

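The fingertips are at crop (425,262), above the black lid whose centre is at crop (416,316). The purple cup is away to the right. I lower slightly, make a small centring correction, and hold.

```bash
python3 -m creep '[[255,-3,3,5,0],[255,-3,3,10,0],[255,-3,3,10,0],[255,-3,3,10,0],[255,-3,3,10,0],[255,-3,3,10,0],[255,-3,3,10,0],[255,-3,3,10,0],[255,-3,3,10,0],[255,-3,3,10,0],[255,-3,3,10,0],[255,-3,3,10,0]]'
python3 -m creep '[[255,0,0,0,0],[255,0,0,0,0],[255,0,0,0,0],[255,0,0,0,0],[255,0,0,0,0],[255,0,0,0,0],[255,0,0,0,0],[255,0,0,0,0],[255,0,0,0,0],[255,0,0,0,0],[255,0,0,0,0],[255,0,0,0,0]]'
python3 -m creep '[[255,0,0,0,0],[255,0,0,0,0],[255,0,0,0,0],[255,0,0,0,0],[255,0,0,0,0],[255,0,0,0,0]]'
python3 - <<'E'
from h import *
s=ctrl.get_image("scene");a=cv2.imread("pics/scene0.png")[:,:,::-1]
red=lambda r,g,b:(r>90)&(r>2*g)&(r>2*b);gold=lambda r,g,b:(r>1.5*b)&(r>70)
for r,f in(((335,240,32,40),red),((180,208,45,48),gold)):print(cen(a,r,f)[1],cen(s,r,f)[1])
print(ctrl.get_obs()["tool_pos"]);print(ctrl.finish_job())
E
```

```text
t: 12.48
tool_pos: [0.4309, 0.2513, 0.1443]
tool_rot: [0.67, 3.069, -0.0]
contact_force: [-0.4, -0.6, -0.4]
opening: 0.0001
t: 13.48
tool_pos: [0.4309, 0.2513, 0.1443]
tool_rot: [-0.67, -3.069, -0.0]
contact_force: [-0.6, 0.7, 0.4]
opening: -0.0003
t: 13.98
tool_pos: [0.4309, 0.2513, 0.1443]
tool_rot: [0.67, 3.069, 0.0]
contact_force: [-0.1, 0.4, -0.6]
opening: 0.0001
[352.97674419 252.44186047] [352.63636364 254.95454545]
[201.58483755 229.79241877] [201.63176895 229.81046931]
[0.43089269 0.25128647 0.14429826]
the job is handed in; nothing more can be done
None
```

I did the whole sequence and handed the job in at about 14 s; no verdict was reported.

**What I did**
- **Call button:** I pressed the red button on the white puck until it bottomed out. The force went from 10 to 35 N, more than the 5 N needed but under the limits. It eased off like a spring as I let go.
- **Croissant:** I held the shut fingertips about 35 mm above the middle for over 2 s.
- **Paper cup:** I then held them about 34 mm above the black lid for over 2 s and finished there.

**Last checks**
- **Contact:** contact force stayed at noise level, under 1 N, during both hovers.
- **Croissant:** it did not shift in the picture (under 0.1 px).
- **Button:** right after release its image matched the one from the start exactly, so it came up. In the last picture its red patch reads 2.5 px lower. I put that down to the arm covering or shading part of it, since nothing was near it, but I did not check further.
- **Cup position:** the two cameras disagreed by about 1 cm on the lid centre. I aimed between them, within the 30 mm allowance.
- **Not measured:** I did not measure whether the other items or the cup had moved. The arm crossed between points with its tip near 0.23 m, well above everything on its path.

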